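# Spring a coated test panel into the tilted inspection stand

## Robot

A 7-joint arm with a two-finger parallel gripper is mounted at the origin on a cart in front of the work surface, level with it; the furniture and walls round the work are solid. World frame = base frame: x ahead of the robot, y to its left, z up, the work surface at z = 0. Lengths are in mm, angles in rad, forces in N, time in s.
With the tool pointing down it reaches from about 400 to 875 mm from the base axis. Payload 4.4 kg.
Tool frame: the origin (TCP) lies at the very end of the fingers, on their centre line; the grasp point (between the pads) lies 19 mm behind it; z points along the fingers, x is the direction in which the jaws open and shut, and the axes are right-handed (so a half turn about z gives the same grasp; the last joint's range is limited). The gripper opens to 85 mm and grips with 20 to 120 N. Pads are 22 mm wide; open, the fingers measure 114 mm over their backs; the gripper's body (76 mm by 85 mm) begins 54 mm behind the grasp point. The pads swing forward as they close: fully open they stand 13 mm farther back than shut.
Start: joints at [-0.066, 0.628, 0.038, 1.517, -0.027, 0.996, -0.02], TCP at [650.014, 0.027, 231.313] pointing down, gripper open.
Joint ranges: [-3.06, 3.06], [-0.37, 2.12], [-1.25, 1.32], [0.18, 2.47], [-1.1, 4.24], [0.23, 1.98], [-2.94, 2.94]. Speed limits (rad/s): [2.57, 2.57, 3.14, 3.14, 3.14, 3.14, 3.14].

## Interface

Orientations are given as [roll, pitch, yaw] about the fixed x, y, z axes, in that order (R = Rz(yaw) Ry(pitch) Rx(roll)).
In Python, from cell import ctrl, get_image, job, models gives the robot as it stands.
- The arm moves only by the tool move_arm, never from a script. Its argument "moves" is a list that holds one entry, the list of rows, each a list of 6 numbers: the shift along the tool's x, y, z in m, then the turn, a rotation vector about the tool's x, y, z in rad. A call has 1 to 20 rows; each row is the pose to reach, as a shift and turn from the pose commanded when the call began, along the tool's axes at that moment; what a row does not reach only later rows make up. A row lasts 1/8 s, in which the tool goes at most 62.5 mm and 10.7 degrees, less where a joint would pass 70% of its speed; a pose out of reach is approached as far as the arm can. A call with a gripper value outside its range is refused whole. "jaw" is the opening, from 0 (shut) to 1 (fully open), set as the call begins (left out, the last holds). The fingers move at their own pace and stop on an object; the grip force is fixed at half the most. Time passes only in rows, so rows that repeat a pose let the fingers close. It gives the time, the measured TCP pose, the force and the opening at its end, in the units of the state.
- ctrl.read_state(): the state, without advancing time (a new reading comes with each control period).
- get_image(name): name is "scene" or "side" or "wrist"; returns a dict with "color" (384x512x3 uint8, blue, green, red), "fov_y" (degrees; the focal length in pixels is half the picture's height over the tangent of half this angle, whatever the lens; pixels are square), "cx", "cy" (the principal point, pixels), "origin" and "orientation" of the camera in the world; the wrist camera has in their place "hand_eye" (4x4, takes a point from camera to tool coordinates, whose origin is the TCP and whose axes are the tool frame's). Camera axes: x right, y up, looking along -z (the intrinsics and any distortion apply to the point x, -y, -z); pixel columns grow to the right and rows downward; lengths in mm; the calibration is good to about 2 mm. A picture is of the moment at which its call begins: read the wrist's pose just before it. There is no depth.
- job.finish_job(): hands the job in, once; it reports no verdict.
Trained networks look in the newest picture that a camera, given by its name, has taken for a name from the list of things; names that differ only in an ending like _2 or _b are one class to them, and where a whole thing is asked for, a point or a joint stands for the part that bears it (a point fixed in the world has none). Each returns a list of dicts, best first, with "score" (0 to 1); they miss things now and then, are a little off and sometimes report something else, mostly with a low value. They report only what shows in the picture. A call takes as long as a camera call.
- models.cut_out(camera, thing): "pixels" (384x512 bool, what is visible of it) and "uv" ([column, row] in pixels, amid what is visible of it).
- models.place_of(camera, thing): "uv" ([column, row] in pixels: a listed point, or the origin of a listed thing).
The state is a dict: "clock": time; "qpos": joint angles; "qd": joint speeds; "tau": joint torques, N m; "eef_pos": TCP position; "tool_rot": TCP orientation; "force": force on the tool from outside, world axes, zero at the start; "torque": the same for the moment, N m; "width": finger opening in mm.
Only numpy, scipy, OpenCV 4.12 (cv2) and the standard library are available. Lean on these libraries where they do the work, as an engineer would, in place of code of your own. Each camera call takes 0.05 s, during which the arm holds its last target.

## Task

Take the long coated test panel out of the white draining rack and lean it back in the tilting stand, hole end up and scribed cross facing out, with its foot on the sprung foot bar and its top edge caught under both hooks: push the bar down with the panel's foot, lean the panel back beneath the hooks as far as the stand's slope allows, and let the spring lift it home. Centre it and go by feel: the coating must not be forced hard against the stand. Leave it there clear of the gripper, and do not disturb the short panel, the tub, the timer or the beaker.

Things in the scene. Friction and masses are not known exactly. Their poses are not given: they have to be found in the camera images.
- panel: Long grey coated metal test panel, 100 wide, 150 tall, 8 thick, 0.18-0.37 kg; 6 mm hole near the top edge, bright scribed cross on one face. Origin: middle of its bottom edge. z up to the hole end, y along the width, x square to the faces, scribed face to -x. Starts upright in an outer groove of the rack, scribe towards the robot; take it by its two faces at the middle of the top edge, from above.
- panel_top (a point): On the panel: middle of its top edge, 150 mm from the panel's origin along its z.
- stand: Fixed stand. Origin on the bench straight below its hinge axis; z up, y along the hinge, x level to the rear (front faces -x). Dark base plate x -53..97, y +-75, 10 high. On the hinge an aluminium frame leans back, top towards +x, clamped at an angle that differs every time, 10 to 35 degrees from upright, and is NOT reported: see it or feel it (touch the front of a rail; it bears 30 N unmoved).
- stand_hinge (a point): Fixed: middle of the hinge axis, 66 mm above the bench. Frame sizes are told from here: u up its slope, n square out of its front. Two rails 12 x 12 mm at y = +-42, u -37..156, front faces at n = 6; between them nothing above u = 69: finger room. Panel home: bottom edge at u = 0, its middle plane at n = 10 to 14.
- stand_knob (a point): Fixed: centre of the left (+y) black clamp knob, on the hinge axis 75 mm from its middle; knobs and cheeks fill y +-58..82, up to 85 high. At the top of each rail is a steel hook 14 mm wide, 70 mm free between them: cap underside at u = 150 (6 thick), and at its front a lip, n = 16..20, hanging to u = 142. The panel goes into the 10 mm gap between rail and lip from below.
- foot_bar (a joint): Sprung foot bar, m: 0 = up, grows as pressed down along the slope, stop at 0.024. An angle 96 mm wide before the rails' foot: floor at u = 5 mm when up, from n = 6 to a front lip (n 20..24, 7 mm above the floor). 4.4 N to start, 0.4 N more per mm. Pressed 0.016 to 0.021 by a panel, the panel's top is below the hook lips; panel home under the hooks: 0.005.
- rack: Fixed white plastic draining rack, 128 x 116, 42 high. Origin: centre of its underside; x across its three grooves, which are 10 mm wide, at x = -40, 0, +40, run along y, floor 10 mm above the bench, 32 deep: lift the panel at least 34 mm to clear it.
- short_panel: Short grey panel, 100 wide, 80 tall, 8 thick, no scribe, in the other outer groove of the rack; it stays there. Origin: middle of its bottom edge.
- tub: White tub with white cap, 62 across, 88 high; origin at the centre of its underside. Leave it alone.
- timer_box: White lab timer, 62 x 62 x 21, flat on the bench; origin at the centre of its underside. Leave it alone.
- beaker: Clear beaker, 62 across, 78 high; origin at the centre of its underside. Leave it alone.

How it is judged (in metres and radians):
At the end, for the whole second after the job is handed in: The long panel leans 7 to 39 deg from upright, hole up, scribe outward, bottom edge within 20 mm of the hinge axis, top 147 to 153.5 mm from it (under the hooks), foot bar held down 3 to 7.5 mm, centred within 9 mm, square within 4 deg, at rest; the short panel moved under 20 mm (value of joint foot_bar between 0.003 and 0.0075 m and distance between panel_top and stand_hinge between 0.147 and 0.1535 m and distance between panel and stand_hinge below 0.02 m and y of panel in the frame of stand between -0.009 and 0.009 m and y of panel_top in the frame of stand between -0.009 and 0.009 m and angle between the y axis of panel and the y axis of stand, either way round below 0.07 rad and angle between panel's own z axis and vertical between 0.13 and 0.68 rad and angle between panel's own x axis and vertical above 1.66 rad and contact force between panel and stand above 1 N and linear speed of panel below 0.01 m/s and distance of short_panel from where it was at the start of the episode below 0.02 m); the robot touches nothing.
It fails at once if the short panel was disturbed (more than 25 mm) (distance of short_panel from where it was at the start of the episode above 0.025 m).
It fails at once if a bystander (tub, timer or beaker) was pushed more than 25 mm (distance of any of tub, timer_box, beaker from where it was at the start of the episode above 0.025 m).
It fails at once if the panel was forced against the stand with more than 70 N (contact force between panel and stand above 70 N).
It also fails if it takes over 58 s, if anything falls off the work surface, if the arm or the gripper's body presses on something with over 40 N, if the wrist force passes 120 N, or if a joint passes its speed limit or range.

## Working session

There is one attempt and no reset: what is moved stays moved. The work goes in short steps, Python scripts to look and compute and a tool call to move; the robot and the scene stay as the last step left them, time stands still between calls to the robot, and variables do not carry over. Pictures are saved under pics/ and viewed, and the job is handed in when it is done.

Besides the shell and the picture viewer there is one more tool, called after "Emit:" by a JSON object that holds its "fn" and its "kwargs", one argument or row to a line. move_arm: Moves the arm, as the interface text tells. Its arguments: {"type":"object","properties":{"moves":{"type":"array","items":{"type":"array","items":{"type":"array","items":{"type":"number"}}}},"jaw":{"type":"number"}},"required":["moves"]}

```bash
ls; mkdir -p pics; python3 - <<'E'
from cell import ctrl,get_image,job,models
import cv2,pickle
s=ctrl.read_state();print(s)
d={}
for n in ["scene","side","wrist"]:
    im=get_image(n);d[n]=im;cv2.imwrite(f"pics/a_{n}.png",im["color"])
    print(n,{k:v for k,v in im.items() if k!="color"})
    for t in ["panel","panel_top","stand","stand_hinge","stand_knob","foot_bar","rack","short_panel"]:
        r=models.place_of(n,t)
        print(t,[(x["score"],x["uv"]) for x in r[:2]])
pickle.dump((s,d),open("a.pkl","wb"))
print(ctrl.read_state()["clock"])
E
```

```text
pics
{'clock': 0.0, 'qpos': array([-0.06580415,  0.62934188,  0.03846206,  1.51837694, -0.02698002,
        0.99626753, -0.02001155]), 'qd': array([ 1.60950047e-03,  1.47193848e-03, -1.57315051e-03, -4.86070272e-04,
        1.03448601e-03, -2.70977749e-03, -5.70855849e-05]), 'tau': array([-1.11932164e-03, -5.63405585e+01,  1.22606792e+00, -1.93450052e+01,
        1.09587883e-02,  1.05136272e-02, -8.84369996e-06]), 'eef_pos': array([6.49381250e+02, 1.39575908e-02, 2.30389340e+02]), 'tool_rot': array([ 3.14153951e+00,  1.87442664e-03, -1.30407232e-05]), 'force': array([0.31680044, 0.48098499, 0.52411844]), 'torque': array([-0.01141169,  0.0361131 , -0.06091317]), 'width': 85.15035162136704}
scene {'fov_y': 49.50838623064733, 'cx': 257.4912019738678, 'cy': 191.46540667932592, 'origin': array([142.17250155, 934.2695189 , 842.98657909]), 'orientation': array([ 0.88510339,  0.0196961 , -2.63622839])}
panel [(0.7, [297.1, 247.1])]
panel_top [(0.97, [299.6, 208.2])]
stand [(0.81, [311.4, 189.9])]
stand_hinge [(0.81, [318.4, 170.6])]
stand_knob []Traceback (most recent call last):
  File "<stdin>", line 9, in <module>
ValueError: it knows: beaker, panel, panel_top, rack, short_panel, stand, stand_hinge, stand_knob, timer_box, tub
```

```bash
python3 - <<'E'
from cell import ctrl,get_image,job,models
import cv2,pickle
s=ctrl.read_state()
d={}
for n in ["scene","side","wrist"]:
    im=get_image(n);d[n]=im;cv2.imwrite(f"pics/a_{n}.png",im["color"])
    if n!="scene":print(n,{k:v for k,v in im.items() if k!="color"})
    d[n+"_p"]={}
    for t in ["panel","panel_top","stand","stand_hinge","stand_knob","rack","short_panel","tub","timer_box","beaker"]:
        r=models.place_of(n,t);d[n+"_p"][t]=r
        print(t,[(x["score"],x["uv"]) for x in r[:3]])
pickle.dump((s,d),open("a.pkl","wb"))
print(ctrl.read_state()["clock"])
E
```

```text
panel [(0.69, [299.2, 249.3])]
panel_top [(0.92, [301.4, 206.6])]
stand [(0.79, [312.5, 190.6])]
stand_hinge [(0.64, [317.7, 170.6])]
stand_knob [(0.87, [314.4, 187.6])]
rack [(0.88, [284.3, 251.5])]
short_panel [(0.93, [268.3, 240.5])]
tub [(0.64, [229.5, 191.7])]
timer_box [(0.8, [258.9, 299.1])]
beaker [(0.96, [205.1, 231.7]), (0.68, [312.3, 187.5]), (0.56, [258.5, 297.6])]
side {'fov_y': 52.25863811615473, 'cx': 255.44765312938313, 'cy': 193.0964956281497, 'origin': array([ 467.15653456, -441.07287253,  694.33106197]), 'orientation': array([ 0.79993891, -0.00364453, -0.15462884])}
panel []
panel_top [(0.61, [191.4, 164.0])]
stand [(0.89, [238.9, 311.5])]
stand_hinge [(0.88, [239.3, 293.8])]
stand_knob [(0.97, [224.8, 261.6])]
rack []
short_panel []
tub [(0.79, [335.0, 236.2])]
timer_box [(0.73, [199.5, 164.3]), (0.64, [192.4, 163.0])]
beaker [(0.63, [303.9, 187.5])]
wrist {'fov_y': 62.46579468811796, 'cx': 258.22614413315534, 'cy': 191.95921504912698, 'hand_eye': array([[ 9.99999995e-01, -2.00038998e-05, -1.00587581e-04,
         6.24554362e-01],
       [-4.98053622e-05, -9.52095596e-01, -3.05800545e-01,
        -7.80766289e+01],
       [-8.96517890e-05,  3.05800549e-01, -9.52095592e-01,
        -1.43098245e+02],
       [ 0.00000000e+00,  0.00000000e+00,  0.00000000e+00,
         1.00000000e+00]])}
panel []
panel_top []
stand [(0.69, [136.6, 200.1])]
stand_hinge [(0.56, [115.1, 221.3]), (0.43, [329.9, 77.2])]
stand_knob [(0.76, [84.8, 158.0])]
rack []
short_panel []
tub [(0.58, [327.5, 79.0])]
timer_box []
beaker []
1.95
```

View pics/a_scene.png

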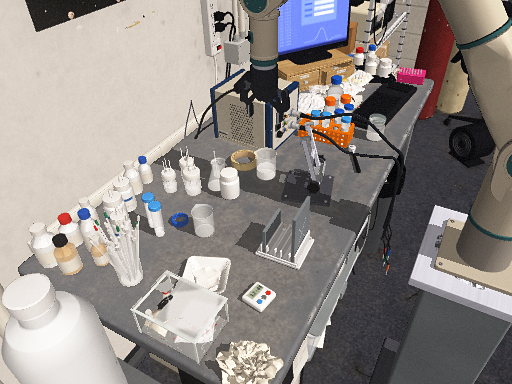

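View pics/a_side.png

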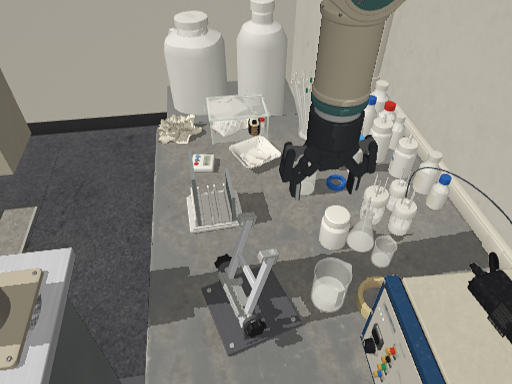

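View pics/a_wrist.png

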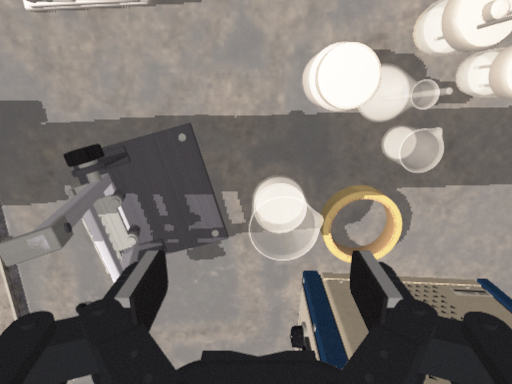

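The scene view shows the rack at about (285,250), with the long panel at (300,230), the short panel at (268,235) and the stand at (312,180). The side view shows the stand's knobs at (254,326) and (222,261), and the rack at (212,208). Next I triangulate from these.

```bash
cat > h.py <<'E'
import numpy as np,pickle,cv2
from scipy.spatial.transform import Rotation as R
from scipy.optimize import least_squares
def campose(im,s=None):
    if "hand_eye" in im:
        H=np.array(im["hand_eye"]);Rt=R.from_euler("xyz",s["tool_rot"]).as_matrix()
        return Rt@H[:3,3]+s["eef_pos"],Rt@H[:3,:3]
    return np.array(im["origin"]),R.from_euler("xyz",im["orientation"]).as_matrix()
def f(im): return 192/np.tan(np.radians(im["fov_y"]/2))
def ray(im,uv,s=None):
    o,Rm=campose(im,s);d=np.array([(uv[0]-im["cx"])/f(im),-(uv[1]-im["cy"])/f(im),-1])
    return o,Rm@d/np.linalg.norm(d)
def proj(im,p,s=None):
    o,Rm=campose(im,s);c=(np.atleast_2d(p)-o)@Rm
    return np.c_[im["cx"]+f(im)*c[:,0]/-c[:,2],im["cy"]-f(im)*c[:,1]/-c[:,2]]
def atz(im,uv,z,s=None):
    o,d=ray(im,uv,s);return o+d*(z-o[2])/d[2]
def tri(rs):
    A=0;b=0
    for o,d in rs:
        P=np.eye(3)-np.outer(d,d);A=A+P;b=b+P@o
    x=np.linalg.solve(A,b);return x,[np.linalg.norm((np.eye(3)-np.outer(d,d))@(x-o)) for o,d in rs]
E
python3 - <<'E'
from h import *
s,d=pickle.load(open("a.pkl","rb"))
z={"panel":10,"panel_top":160,"stand":0,"stand_hinge":66,"stand_knob":66,"rack":0,"short_panel":10,"tub":0,"timer_box":0,"beaker":0}
for t in z:
    for n in ["scene","side","wrist"]:
        for x in d[n+"_p"][t][:2]:
            print(t,n,x["score"],atz(d[n],x["uv"],z[t],s).round(0))
for n in ["scene","side","wrist"]:
    im=d[n]["color"]
    c={"scene":(220,110,150,190),"side":(140,130,190,230),"wrist":(0,100,260,200)}[n]
    v=im[c[1]:c[1]+c[3],c[0]:c[0]+c[2]];k=min(800//c[2],600//c[3])
    cv2.imwrite(f"pics/a_{n}_z.png",cv2.resize(v,None,fx=k,fy=k,interpolation=cv2.INTER_CUBIC));print(n,c,k)
E
```

```text
panel scene 0.69 [431. 214.  10.]
panel_top scene 0.92 [433. 212. 160.]
panel_top side 0.61 [433. 210. 160.]
stand scene 0.79 [502. -45.   0.]
stand side 0.89 [497. -56.   0.]
stand wrist 0.69 [498. -53.   0.]
stand_hinge scene 0.64 [498. -67.  66.]
stand_hinge side 0.88 [499. -58.  66.]
stand_hinge wrist 0.56 [500. -53.  66.]
stand_hinge wrist 0.43 [716.  89.  66.]
stand_knob scene 0.87 [474.  16.  66.]
stand_knob side 0.97 [480.  17.  66.]
stand_knob wrist 0.76 [479.  14.  66.]
rack scene 0.88 [467. 232.   0.]
short_panel scene 0.93 [520. 224.  10.]
tub scene 0.64 [735.  83.   0.]
tub side 0.79 [738.  98.   0.]
tub wrist 0.58 [727.  90.   0.]
timer_box scene 0.8 [453. 400.   0.]
timer_box side 0.73 [445. 400.   0.]
timer_box side 0.64 [426. 409.   0.]
beaker scene 0.96 [701. 270.   0.]
beaker scene 0.68 [509. -59.   0.]
beaker side 0.63 [707. 267.   0.]
scene (220, 110, 150, 190) 3
side (140, 130, 190, 230) 2
wrist (0, 100, 260, 200) 3
```

View pics/a_scene_z.png

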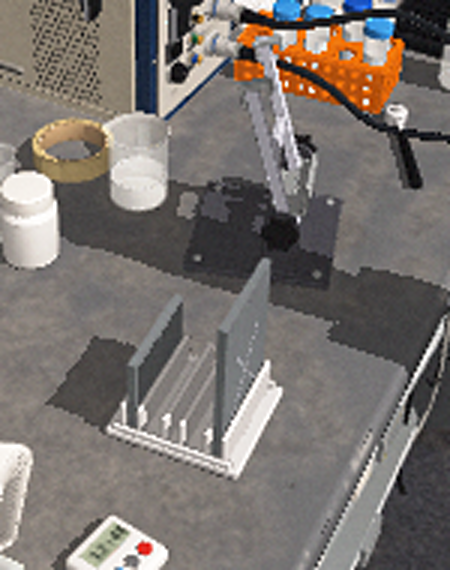

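View pics/a_side_z.png

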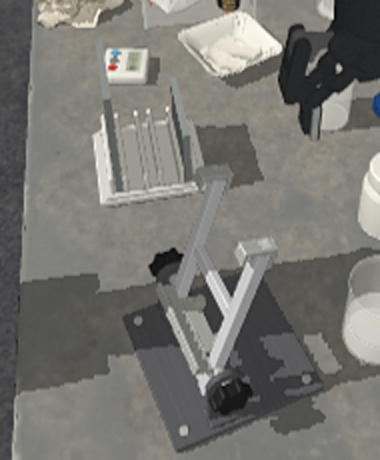

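View pics/a_wrist_z.png

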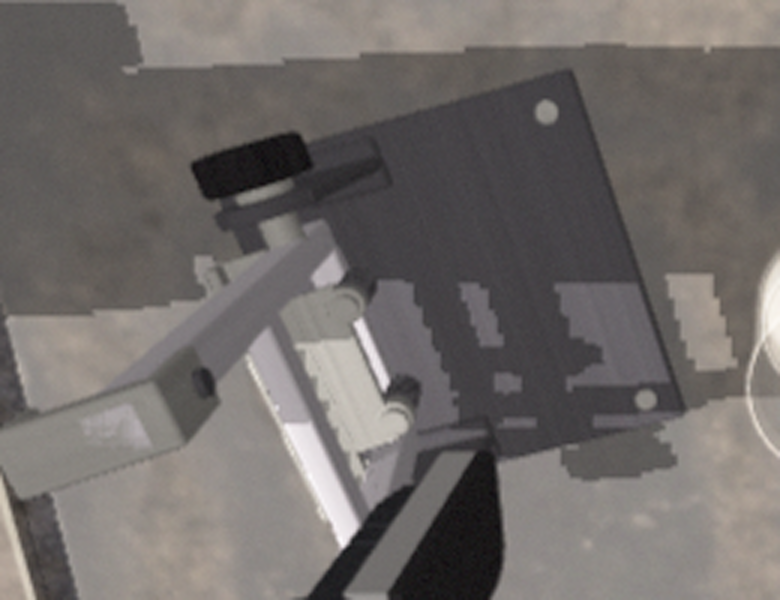

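```bash
python3 - <<'E'
from h import *
s,d=pickle.load(open("a.pkl","rb"))
def z(n,c,k,o):
    im=d[n]["color"];v=im[c[1]:c[1]+c[3],c[0]:c[0]+c[2]]
    cv2.imwrite(o,cv2.resize(v,None,fx=k,fy=k,interpolation=cv2.INTER_CUBIC))
z("side",(195,205,100,75),8,"pics/b1.png")
z("scene",(270,120,80,60),10,"pics/b2.png")
E
```

```text
(no output)
```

View pics/b1.png

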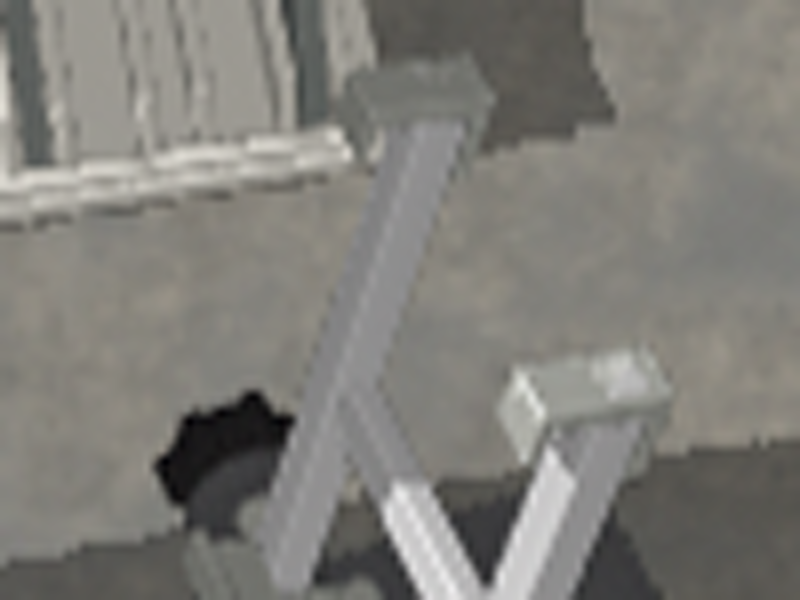

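View pics/b2.png

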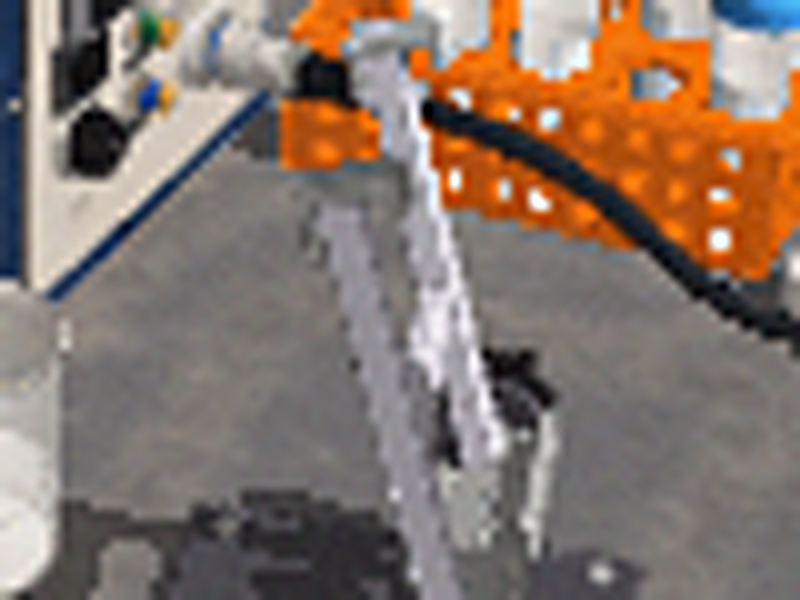

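```bash
cat >> h.py <<'E'
def stand_pt(p,u=None,n=None,y=None,xyz=None):
    x0,y0,yaw,lean=p
    if xyz is None:
        c,s_=np.cos(lean),np.sin(lean)
        xyz=(u*s_-n*c,y,66+u*c+n*s_)
    c,s_=np.cos(yaw),np.sin(yaw)
    return np.array([x0+c*xyz[0]-s_*xyz[1],y0+s_*xyz[0]+c*xyz[1],xyz[2]])
E
cat > fit.py <<'E'
from h import *
s,d=pickle.load(open("a.pkl","rb"))
b1=lambda x,y:(195+x/8,205+y/8)
O=[("wrist",dict(xyz=(97,75,10)),(190.7,123.3)),("wrist",dict(xyz=(97,-75,10)),(227.7,236.7)),
("side",dict(xyz=(-53,75,10)),(202,289)),("side",dict(xyz=(-53,-75,10)),(229,354.5)),("side",dict(xyz=(97,-75,10)),(302.5,321.5)),
("scene",dict(xyz=(-53,-75,10)),(334,176)),("scene",dict(xyz=(-53,75,10)),(330,206)),("scene",dict(xyz=(97,75,10)),(281,200)),
("side",dict(u=156,n=20,y=-35),b1(517,368)),("side",dict(u=156,n=20,y=-49),b1(545,420)),
("side",dict(u=156,n=20,y=49),b1(358,72)),("side",dict(u=156,n=20,y=35),b1(372,113)),
("scene",dict(u=156,n=20,y=49),(270+35.5,120+18)),
]
def res(p,w=1):
    return np.concatenate([proj(d[n],stand_pt(p,**k),s)[0]-uv for n,k,uv in O])
r=least_squares(res,[499,-56,.27,.4],x_scale=[10,10,.1,.1],loss="soft_l1")
print(r.x,np.degrees(r.x[2:]))
for (n,k,uv),e in zip(O,res(r.x).reshape(-1,2)):print(n,k,e.round(1))
# lean from hooks after fixing; check predicted hinge
E
python3 fit.py
```

```text
[ 4.99237452e+02 -5.54606368e+01  2.69479818e-01  2.77697992e-01] [15.44005624 15.91092293]
wrist {'xyz': (97, 75, 10)} [-1.1 -0.1]
wrist {'xyz': (97, -75, 10)} [0.9 2.6]
side {'xyz': (-53, 75, 10)} [-1.  -1.8]
side {'xyz': (-53, -75, 10)} [-0.6  0.3]
side {'xyz': (97, -75, 10)} [0.5 0.7]
scene {'xyz': (-53, -75, 10)} [-0.2 -1.2]
scene {'xyz': (-53, 75, 10)} [-0.9 -2.1]
scene {'xyz': (97, 75, 10)} [-0.5 -2.8]
side {'u': 156, 'n': 20, 'y': -35} [ 0.1 -1.1]
side {'u': 156, 'n': 20, 'y': -49} [ 0.5 -0.7]
side {'u': 156, 'n': 20, 'y': 49} [-1.4 -1.3]
side {'u': 156, 'n': 20, 'y': 35} [ 0.2 -0.7]
scene {'u': 156, 'n': 20, 'y': 49} [ 3.8 -1. ]
```

Emit:
{"fn": "move_arm", "kwargs": {
  "moves": [
    [[-0.047,0.012,-0.05,0,0,0],[-0.094,0.023,-0.1,0,0,0],[-0.14,0.035,-0.15,0,0,0],[-0.14,0.035,-0.15,0,0,0],[-0.14,0.035,-0.15,0,0,0]]
  ]
}}

```text
clock: 2.58
eef_pos: [510.3, -35.1, 382.4]
tool_rot: [-3.141, -0.003, -0.0]
force: [0.1, 0.3, 0.6]
width: 86.0
```

```bash
cat > snap.py <<'E'
import sys
from h import *
from cell import ctrl,get_image,models
def snap(name,cam,things=()):
    s=ctrl.read_state();im=get_image(cam);P={}
    for t in things:
        P[t]=models.place_of(cam,t);print(t,[(x["score"],x["uv"]) for x in P[t][:2]])
    cv2.imwrite(f"pics/{name}.png",im["color"]);pickle.dump((s,im,P),open(name+".pkl","wb"))
    print(s["clock"],s["eef_pos"].round(1),s["tool_rot"].round(3),s["force"].round(1),s["width"]);return s,im,P
E
python3 -c "
from snap import *
snap('c','wrist',['stand_hinge','stand_knob'])"
```

```text
stand_hinge [(0.8, [248.8, 160.4])]
stand_knob [(0.19, [249.2, 160.5])]
2.575 [510.3 -35.1 382.4] [-3.141e+00 -3.000e-03 -0.000e+00] [0.1 0.3 0.6] 85.96592986298847
```

View pics/c.png

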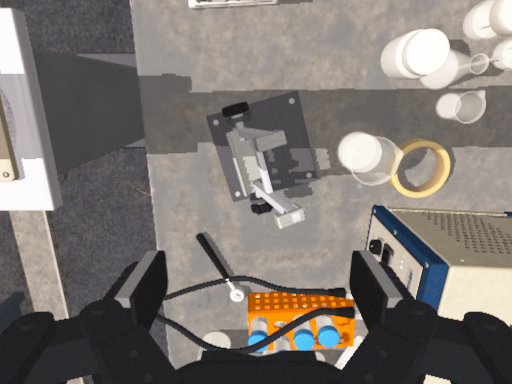

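```bash
python3 - <<'E'
from h import *
im=cv2.imread("pics/c.png");v=im[85:235,195:330]
cv2.imwrite("pics/c_z.png",cv2.resize(v,None,fx=4,fy=4,interpolation=cv2.INTER_CUBIC))
s,i,P=pickle.load(open("c.pkl","rb"))
p=[499.2,-55.5,.2695,.2777]
for k in [dict(xyz=(97,75,10)),dict(xyz=(97,-75,10)),dict(xyz=(-53,75,10)),dict(xyz=(-53,-75,10)),dict(u=156,n=20,y=49),dict(u=156,n=20,y=35),dict(u=156,n=20,y=-35),dict(u=156,n=20,y=-49),dict(u=0,n=0,y=0)]:
    q=proj(i,stand_pt(p,**k),s)[0];print(k,q.round(1),((q-[195,85])*4).round(0))
E
```

```text
{'xyz': (97, 75, 10)} [297.3  90.5] [409.  22.]
{'xyz': (97, -75, 10)} [317.7 180.3] [491. 381.]
{'xyz': (-53, 75, 10)} [205.4 117. ] [ 41. 128.]
{'xyz': (-53, -75, 10)} [232.8 202.7] [151. 471.]
{'u': 156, 'n': 20, 'y': 49} [255.5 139.6] [242. 218.]
{'u': 156, 'n': 20, 'y': 35} [259.4 153.6] [257. 274.]
{'u': 156, 'n': 20, 'y': -35} [277.3 218. ] [329. 532.]
{'u': 156, 'n': 20, 'y': -49} [280.6 229.9] [343. 580.]
{'u': 0, 'n': 0, 'y': 0} [249.6 160.3] [218. 301.]
```

View pics/c_z.png

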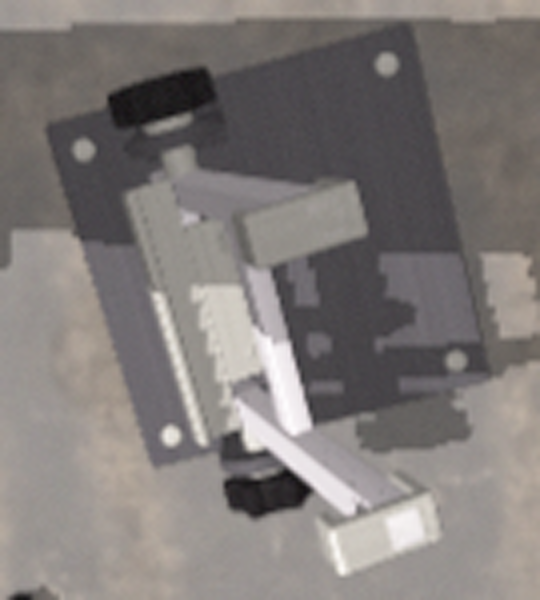

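```bash
cat > fit2.py <<'E'
exec(open("fit.py").read().split("def res")[0])
sc,ic,_=pickle.load(open("c.pkl","rb"))
d["c"]=ic
z=lambda x,y:(195+x/4,85+y/4)
O+=[("c",dict(xyz=(97,75,10)),z(411,22)),("c",dict(xyz=(97,-75,10)),z(491,377)),("c",dict(xyz=(-53,75,10)),z(47,128)),("c",dict(xyz=(-53,-75,10)),z(155,468)),
("c",dict(u=156,n=20,y=49),z(233,215)),("c",dict(u=156,n=20,y=35),z(248,268)),("c",dict(u=156,n=20,y=-35),z(326,520)),("c",dict(u=156,n=20,y=-49),z(342,576)),]
def fit(O):
    def res(p):
        return np.concatenate([(proj(d[n],stand_pt(p,**k),sc if n=="c" else s)[0]-uv) for n,k,uv in O])
    r=least_squares(res,[499,-56,.27,.3],x_scale=[10,10,.1,.1],loss="soft_l1")
    print(r.x.round(4),np.degrees(r.x[2:]).round(2),np.sqrt(np.mean(r.fun**2)))
    return r,res
r,res=fit(O)
for (n,k,uv),e in zip(O,res(r.x).reshape(-1,2)):print(n,k,e.round(1))
for n in ["c","side","scene"]: fit([o for o in O if o[0]==n])
E
python3 fit2.py
```

```text
[ 4.994952e+02 -5.460340e+01  2.731000e-01  2.708000e-01] [15.65 15.52] 1.271127658437824
wrist {'xyz': (97, 75, 10)} [-1.3 -1.1]
wrist {'xyz': (97, -75, 10)} [1.2 1.7]
side {'xyz': (-53, 75, 10)} [-0.9 -2. ]
side {'xyz': (-53, -75, 10)} [-0.3 -0.1]
side {'xyz': (97, -75, 10)} [0.5 0.1]
scene {'xyz': (-53, -75, 10)} [-0.4 -1.2]
scene {'xyz': (-53, 75, 10)} [-1. -2.]
scene {'xyz': (97, 75, 10)} [-0.7 -2.6]
side {'u': 156, 'n': 20, 'y': -35} [-0.4 -1.4]
side {'u': 156, 'n': 20, 'y': -49} [ 0.  -1.1]
side {'u': 156, 'n': 20, 'y': 49} [-2.  -1.6]
side {'u': 156, 'n': 20, 'y': 35} [-0.4 -0.9]
scene {'u': 156, 'n': 20, 'y': 49} [ 4.  -0.9]
c {'xyz': (97, 75, 10)} [-0.5 -0.8]
c {'xyz': (97, -75, 10)} [0.3 0.3]
c {'xyz': (-53, 75, 10)} [-1.4 -0.5]
c {'xyz': (-53, -75, 10)} [-0.6  0.2]
c {'u': 156, 'n': 20, 'y': 49} [1.3 0.2]
c {'u': 156, 'n': 20, 'y': 35} [1.5 0.9]
c {'u': 156, 'n': 20, 'y': -35} [0.2 2.4]
c {'u': 156, 'n': 20, 'y': -49} [-0.4  0.3]
[ 5.000563e+02 -5.398220e+01  2.779000e-01  2.636000e-01] [15.92 15.11] 0.8089176231694538
[ 5.000458e+02 -5.654570e+01  2.712000e-01  2.701000e-01] [15.54 15.47] 0.7762283348788995
[ 4.947471e+02 -4.783550e+01  2.878000e-01  3.558000e-01] [16.49 20.39] 0.44164884535502474
```

Emit:
{"fn": "move_arm", "kwargs": {
  "moves": [
    [[-0.012,-0.06,0,0,0,0],[-0.025,-0.12,0,0,0,0],[-0.04,-0.18,0,0,0,0],[-0.05,-0.24,0,0,0,0],[-0.05,-0.27,0,0,0,0],[-0.05,-0.27,0,0,0,0]]
  ]
}}

```text
clock: 3.48
eef_pos: [459.2, 238.6, 379.1]
tool_rot: [3.142, 0.004, 0.006]
force: [-0.4, -1.4, -0.4]
width: 85.5
```

```bash
python3 -c "
from snap import *
s,i,P=snap('d','wrist',['panel','panel_top','short_panel','rack'])
cv2.imwrite('pics/d_z.png',cv2.resize(i['color'][60:260,130:390],None,fx=3,fy=3,interpolation=cv2.INTER_CUBIC))
"
```

```text
panel [(0.79, [242.7, 155.3])]
panel_top [(0.66, [233.8, 179.7])]
short_panel [(0.76, [292.0, 150.6])]
rack [(0.8, [271.1, 154.0])]
3.475 [459.2 238.6 379.1] [3.142 0.004 0.006] [-0.4 -1.4 -0.4] 85.51324346638945
```

View pics/d_z.png

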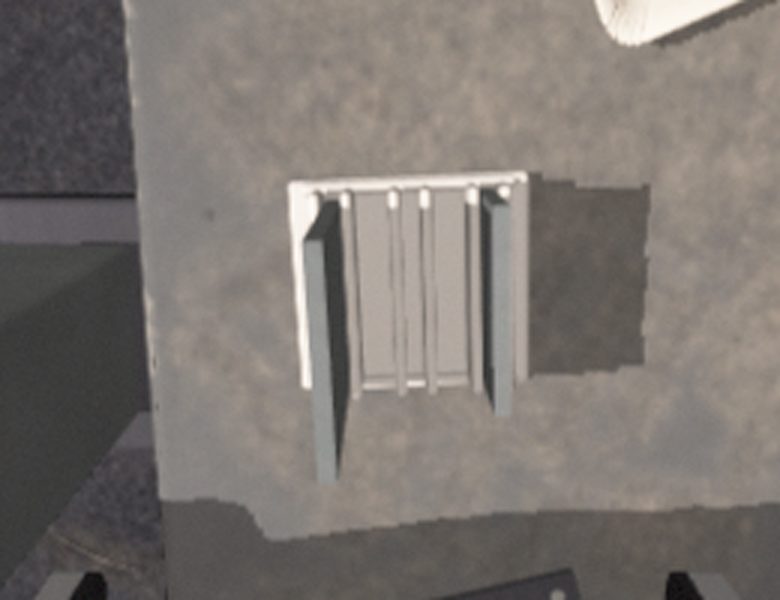

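```bash
python3 - <<'E'
from h import *
s,i,P=pickle.load(open("d.pkl","rb"))
g=lambda x,y,z:atz(i,(130+x/3,60+y/3),z,s)
a=g(304,240,160);b=g(323,238,160);c=g(318,482,160);e=g(338,480,160)
print(a,b,c,e,(a+b+c+e)/4)
v=(a+b-c-e);print("yaw",np.arctan2(-v[0],v[1]),np.linalg.norm(v)/2, np.linalg.norm(b-a))
# short panel top z=90
a=g(489,196,90);b=g(505,194,90);c=g(496,414,90);e=g(511,413,90);v=a+b-c-e
print((a+b+c+e)/4,np.arctan2(-v[0],v[1]),np.linalg.norm(v)/2)
E
```

```text
[428.25987692 262.40931097 160.        ] [435.50265813 263.21706661 160.        ] [432.07066478 162.79866319 160.        ] [440.33275993 163.75432702 160.        ] [434.04148994 213.04484195 160.        ]
yaw 0.043378320439487354 99.63041520497283 7.2876847400164175
[512.65917782 220.97598443  90.        ] 0.07253111218928314 103.49982205686624
```

Emit:
{"fn": "move_arm", "kwargs": {
  "moves": [
    [[-0.01,0.008,0.05,0,0,-0.02],[-0.02,0.016,0.1,0,0,-0.04],[-0.026,0.022,0.14,0,0,-0.05],[-0.026,0.022,0.17,0,0,-0.05],[-0.026,0.022,0.17,0,0,-0.05],[-0.026,0.022,0.17,0,0,-0.05]]
  ],
  "jaw": 0.6
}}

```text
clock: 4.47
eef_pos: [435.1, 213.0, 212.4]
tool_rot: [-3.141, -0.002, 0.049]
force: [-0.4, -0.2, 0.3]
width: 51.4
```

```bash
python3 -c "
from snap import *
s,i,P=snap('e','wrist',['panel_top'])
from cell import ctrl
print(ctrl.read_state()['eef_pos'])
"
```

```text
panel_top [(0.84, [255.7, 212.8])]
4.475 [435.1 213.  212.4] [-3.141e+00 -2.000e-03  4.900e-02] [-0.4 -0.2  0.3] 51.38815502637918
[435.15668394 213.40078296 212.74459229]
```

View pics/e.png

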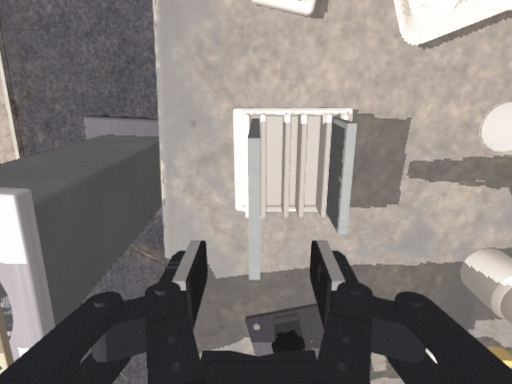

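```bash
python3 - <<'E'
from h import *
s,i,P=pickle.load(open("e.pkl","rb"))
for q in [(248.5,137.5),(260.5,137.5),(249,280),(260.5,280)]:
    w=atz(i,q,160,s);print(w, (R.from_euler("xyz",s["tool_rot"]).inv().apply(w-s["eef_pos"])).round(1))
E
```

```text
[427.37167865 263.14074678 160.        ] [ -5.3 -50.4  52.4]
[434.73871218 263.50003811 160.        ] [  2.  -50.4  52.4]
[431.72737616 162.26853324 160.        ] [-5.9 50.6 52.3]
[439.90532664 162.65930632 160.        ] [ 2.3 50.6 52.4]
```

Emit:
{"fn": "move_arm", "kwargs": {
  "moves": [
    [[-0.002,0,0.03,0,0,0],[-0.002,0,0.06,0,0,0],[-0.002,0,0.084,0,0,0],[-0.002,0,0.084,0,0,0],[-0.002,0,0.084,0,0,0]]
  ]
}}

```text
clock: 5.2
eef_pos: [433.0, 213.5, 128.6]
tool_rot: [-3.141, -0.002, 0.05]
force: [1.4, -0.5, 0.3]
width: 51.3
```

Emit:
{"fn": "move_arm", "kwargs": {
  "moves": [
    [[0,0,0,0,0,0],[0,0,0,0,0,0],[0,0,0,0,0,0],[0,0,0,0,0,0],[0,0,0,0,0,0],[0,0,0,0,0,0]]
  ],
  "jaw": 0
}}

```text
clock: 5.95
eef_pos: [432.5, 213.2, 128.1]
tool_rot: [-3.141, -0.001, 0.05]
force: [-0.5, 0.2, 5.9]
width: 7.1
```

Emit:
{"fn": "move_arm", "kwargs": {
  "moves": [
    [[0,0,-0.01,0,0,0],[0,0,-0.03,0,0,0],[0,0,-0.06,0,0,0],[0,0,-0.1,0,0,0],[0,0,-0.15,0,0,0],[0,0,-0.17,0,0,0],[0,0,-0.17,0,0,0],[0,0,-0.17,0,0,0]]
  ]
}}

```text
clock: 6.95
eef_pos: [431.0, 212.4, 296.2]
tool_rot: [3.14, 0.002, 0.05]
force: [0.6, 0.1, -2.9]
width: 7.2
```

```bash
python3 -c "
from snap import *
s,i,P=snap('f','wrist',['panel_top'])
print(s['torque'])
snap('fs','scene',['panel','panel_top'])
snap('fd','side',['panel_top'])
"
```

```text
panel_top [(0.97, [259.9, 288.5])]
6.95 [431.  212.4 296.2] [3.14e+00 2.00e-03 5.00e-02] [ 0.6  0.1 -2.9] 7.208643939153542
[-0.02332099 -0.03336621 -0.02496322]
panel [(0.7, [300.7, 204.4]), (0.42, [203.5, 233.5])]
panel_top [(0.88, [306.4, 148.6])]
7.05 [431.1 212.4 295.9] [3.14e+00 3.00e-03 5.00e-02] [ 1.  -0.4 -2.4] 7.100105050862844
panel_top [(0.92, [179.8, 93.7])]
7.2 [431.6 212.7 296.4] [3.141e+00 2.000e-03 5.000e-02] [ 0.1  0.3 -3.6] 7.181278237685516
```

View pics/f.png

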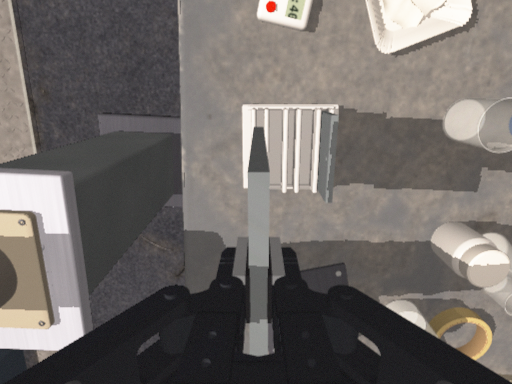

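View pics/fd.png

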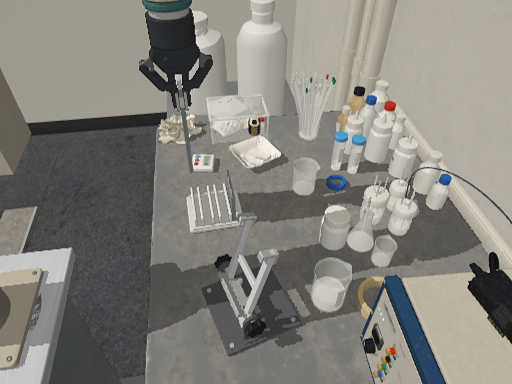

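```bash
cat >> h.py <<'E'
# stand params x,y,yaw,lean ; panel foot TCP distance
ST=[499.8,-55.0,.274,.268]; DF=118.1
def tcp(u,n,tilt,y=0,p=ST,df=DF,hx=0,dyaw=0):
    """pose of TCP with panel foot mid at (u,n), panel leaning lean-tilt"""
    b=p[3]-tilt; foot=stand_pt(p,u=u,n=n,y=y)
    Rz=R.from_euler("z",p[2]+dyaw).as_matrix()
    U=Rz@[np.sin(b),0,np.cos(b)];X=Rz@[np.cos(b),0,-np.sin(b)];Z=-U;Y=np.cross(Z,X)
    return foot+U*df-X*hx,np.c_[X,Y,Z]
def rel(c0,c1):
    (p0,R0),(p1,R1)=c0,c1
    return np.r_[R0.T@(p1-p0)/1000,R.from_matrix(R0.T@R1).as_rotvec()]
def cmd_apply(c,row):
    p,Rm=c;return p+Rm@np.array(row[:3])*1000,Rm@R.from_rotvec(row[3:]).as_matrix()
E
python3 - <<'E'
from h import *
s,i,P=pickle.load(open("f.pkl","rb"))
c=(np.array([431.9,212.9,297.3]),R.from_euler("xyz",[np.pi,0,.05]).as_matrix())
pickle.dump(c,open("cmd.pkl","wb"))
for a in [(60,50,.14),(16,13,.14),(-13.5,13,.14),(-13.5,12,0),(0,10,0)]:
    t=tcp(*a);print(a,t[0].round(1),R.from_matrix(t[1]).as_euler("xyz").round(3),rel(c,t).round(4))
# panel in wrist: row->tool y at tool z=-31.9
o,Rc=np.array(i["hand_eye"])[:3,3],np.array(i["hand_eye"])[:3,:3]
for uv in [(259,170),(259,355)]:
    dd=Rc@np.array([(uv[0]-i["cx"])/f(i),-(uv[1]-i["cy"])/f(i),-1]);print(o+dd*(-31.9-o[2])/dd[2])
E
```

```text
(60, 50, 0.14) [483.2 -59.7 254.2] [3.142 0.128 0.274] [ 0.0376  0.2748  0.0431 -0.0143 -0.1275 -0.2237]
(16, 13, 0.14) [506.3 -53.2 202. ] [3.142 0.128 0.274] [ 0.061   0.2695  0.0953 -0.0143 -0.1275 -0.2237]
(-13.5, 13, 0.14) [498.8 -55.3 173.6] [3.142 0.128 0.274] [ 0.0534  0.2712  0.1237 -0.0143 -0.1275 -0.2237]
(-13.5, 12, 0) [515.3 -50.6 170. ] [3.142 0.268 0.274] [ 0.0701  0.2674  0.1273 -0.03   -0.2669 -0.2227]
(0, 10, 0) [520.6 -49.1 182.5] [3.142 0.268 0.274] [ 0.0755  0.2662  0.1148 -0.03   -0.2669 -0.2227]
[  0.89967002 -50.65174039 -31.9       ]
[  0.96664082  33.35764995 -31.9       ]
```

Emit:
{"fn": "move_arm", "kwargs": {
  "moves": [
    [[0.002,0.03,0,0,0,-0.03],[0.005,0.08,0.005,-0.003,-0.02,-0.06],[0.012,0.13,0.01,-0.006,-0.05,-0.1],[0.02,0.18,0.02,-0.009,-0.08,-0.14],[0.028,0.225,0.03,-0.012,-0.1,-0.18],[0.034,0.255,0.038,-0.014,-0.12,-0.21],[0.0376,0.2748,0.0431,-0.0143,-0.1275,-0.2237],[0.0376,0.2748,0.0431,-0.0143,-0.1275,-0.2237],[0.0376,0.2748,0.0431,-0.0143,-0.1275,-0.2237],[0.0376,0.2748,0.0431,-0.0143,-0.1275,-0.2237]]
  ]
}}

```text
clock: 8.55
eef_pos: [483.3, -58.3, 254.5]
tool_rot: [-3.141, 0.127, 0.276]
force: [0.6, 0.4, -2.7]
width: 7.4
```

```bash
python3 - <<'E'
from snap import *
c=pickle.load(open("cmd.pkl","rb"))
c=cmd_apply(c,[0.0376, 0.2748, 0.0431, -0.0143, -0.1275, -0.2237]);pickle.dump(c,open("cmd.pkl","wb"))
print(c[0],R.from_matrix(c[1]).as_euler("xyz"))
for n in ["wrist","side","scene"]:
    s,i,P=snap("g_"+n,n,["panel_top","stand_hinge"])
z=lambda n,x,y,w,h,k:cv2.imwrite(f"pics/g_{n}_z.png",cv2.resize(cv2.imread(f"pics/g_{n}.png")[y:y+h,x:x+w],None,fx=k,fy=k,interpolation=cv2.INTER_CUBIC))
z("side",180,150,160,200,3);z("scene",270,70,120,150,4)
E
```

```text
[483.18728551 -59.67735479 254.2       ] [-3.14155233  0.12803162  0.27400918]
panel_top [(0.64, [256.0, 292.4])]
stand_hinge [(0.93, [294.7, 165.9])]
8.55 [483.3 -58.3 254.5] [-3.141  0.127  0.276] [ 0.6  0.4 -2.7] 7.421000205689229
panel_top [(0.59, [226.1, 211.1])]
stand_hinge [(0.79, [237.8, 295.3])]
8.7 [483.3 -58.9 254.5] [-3.141  0.128  0.275] [-0.9  1.2 -2.8] 7.174107253450432
panel_top [(0.82, [324.5, 111.7])]
stand_hinge [(0.91, [314.7, 174.1]), (0.64, [328.1, 111.5])]
8.85 [483.3 -59.4 254.4] [-3.142  0.128  0.274] [-0.8 -0.1 -2.6] 6.991619328697396
```

View pics/g_side_z.png

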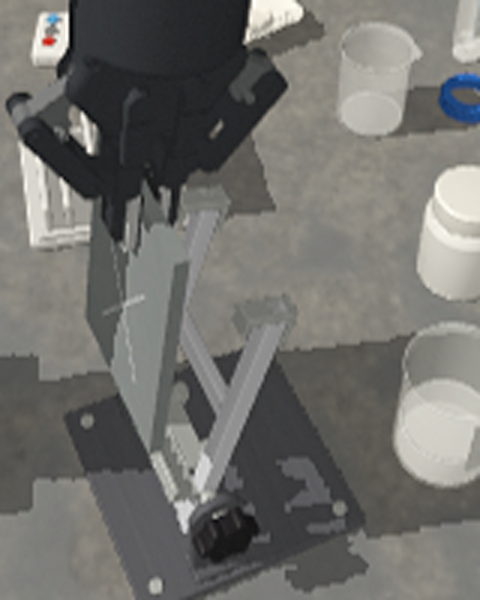

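View pics/g_scene_z.png

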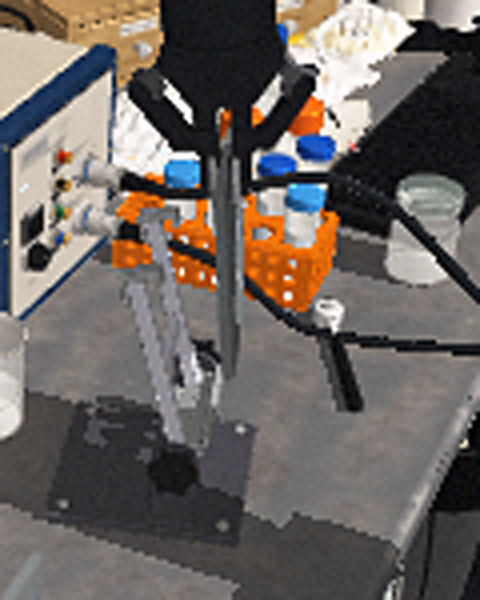

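View pics/g_wrist.png

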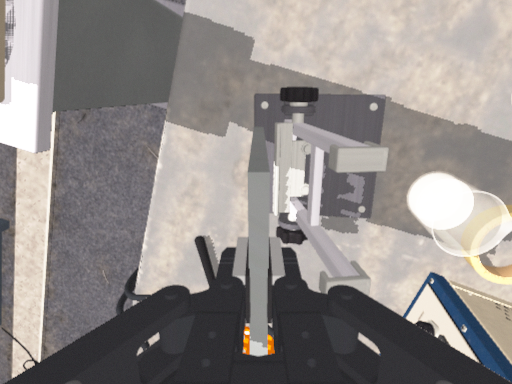

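```bash
python3 - <<'E'
from h import *
im=cv2.imread("pics/g_wrist.png");v=im[80:310,240:400]
cv2.imwrite("pics/g_w_z.png",cv2.resize(v,None,fx=3,fy=3,interpolation=cv2.INTER_CUBIC)[:600])
s,i,P=pickle.load(open("g_wrist.pkl","rb"))
for k in [dict(xyz=(97,75,10)),dict(xyz=(97,-75,10)),dict(xyz=(-53,75,10)),dict(u=156,n=20,y=49),dict(u=156,n=20,y=35),dict(u=156,n=20,y=-35),dict(xyz=(0,75,66)),dict(xyz=(0,-75,66)),dict(u=12,n=24,y=48),dict(u=12,n=24,y=-48)]:
    q=proj(i,stand_pt(ST,**k),s)[0];print(k,q.round(1),((q-[240,80])*3).round(0))
E
```

```text
{'xyz': (97, 75, 10)} [386.3  94.5] [439.  44.]
{'xyz': (97, -75, 10)} [371.5 218.5] [394. 416.]
{'xyz': (-53, 75, 10)} [253.8  94.1] [41. 42.]
{'u': 156, 'n': 20, 'y': 49} [336.1 148.9] [288. 207.]
{'u': 156, 'n': 20, 'y': 35} [334.2 173.9] [283. 282.]
{'u': 156, 'n': 20, 'y': -35} [325.7 282.7] [257. 608.]
{'xyz': (0, 75, 66)} [298.9  94.9] [177.  45.]
{'xyz': (0, -75, 66)} [293.4 233.1] [160. 459.]
{'u': 12, 'n': 24, 'y': 48} [276.9 124.1] [111. 132.]
{'u': 12, 'n': 24, 'y': -48} [275.1 216. ] [105. 408.]
```

View pics/g_w_z.png

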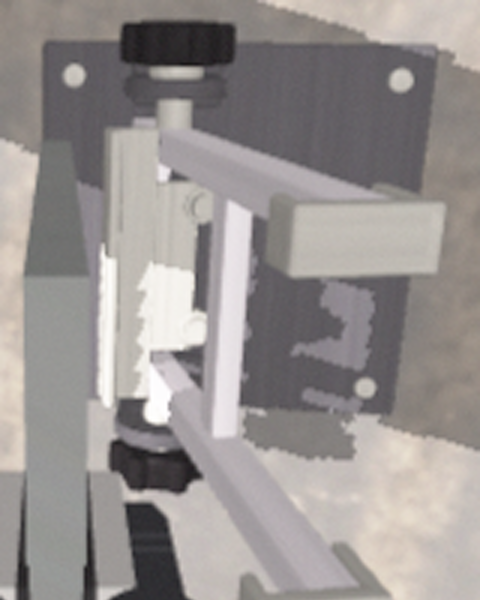

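```bash
sed -i 's/^ST=.*/ST=[499.6,-54.2,.274,.266]; DF=118.1/' h.py; python3 - <<'E'
from h import *
c=pickle.load(open("cmd.pkl","rb"))
for a in [(60,30,.14),(40,14,.14),(18,13,.14),(8,13,.14)]:
    t=tcp(*a,y=-.5);print(a,t[0].round(1),rel(c,t).round(4))
E
```

```text
(60, 30, 0.14) [501.3 -54.2 248.9] [ 0.0195 -0.0003  0.0028 -0.      0.002   0.    ]
(40, 14, 0.14) [511.1 -51.5 225.4] [ 0.0326 -0.0003  0.0248 -0.      0.002   0.    ]
(18, 13, 0.14) [506.5 -52.8 203.9] [ 0.0305 -0.0003  0.0467 -0.      0.002   0.    ]
(8, 13, 0.14) [504.  -53.5 194.3] [ 0.0292 -0.0003  0.0566 -0.      0.002   0.    ]
```

Emit:
{"fn": "move_arm", "kwargs": {
  "moves": [
    [[0.01,0,0.003,0,0,0],[0.0195,0,0.0028,0,0.002,0],[0.026,0,0.014,0,0.002,0],[0.0326,0,0.0248,0,0.002,0],[0.0315,0,0.037,0,0.002,0],[0.0305,0,0.0467,0,0.002,0],[0.0305,0,0.0467,0,0.002,0],[0.0305,0,0.0467,0,0.002,0]]
  ]
}}

```text
clock: 10.0
eef_pos: [506.9, -53.1, 204.3]
tool_rot: [3.141, 0.125, 0.274]
force: [0.7, 0.0, -2.5]
width: 7.3
```

```bash
python3 - <<'E'
from snap import *
c=pickle.load(open("cmd.pkl","rb"))
c=cmd_apply(c,[0.0305, 0, 0.0467, 0, 0.002, 0]);pickle.dump(c,open("cmd.pkl","wb"))
print(c[0],R.from_matrix(c[1]).as_euler("xyz"))
for n in ["side","wrist"]:
    s,i,P=snap("k_"+n,n)
z=lambda n,x,y,w,h,k:cv2.imwrite(f"pics/k_{n}_z.png",cv2.resize(cv2.imread(f"pics/k_{n}.png")[y:y+h,x:x+w],None,fx=k,fy=k,interpolation=cv2.INTER_CUBIC))
z("side",190,180,120,150,4);z("wrist",220,80,200,200,3)
E
```

```text
[506.56830378 -53.10348072 203.9879281 ] [-3.14155234  0.12603162  0.27400909]
10.0 [506.9 -53.1 204.3] [3.141 0.125 0.274] [ 0.7  0.  -2.5] 7.257542895250836
10.05 [507.1 -53.1 204.4] [3.141 0.125 0.274] [ 0.8 -0.4 -2.7] 6.84294966654525
```

View pics/k_side_z.png

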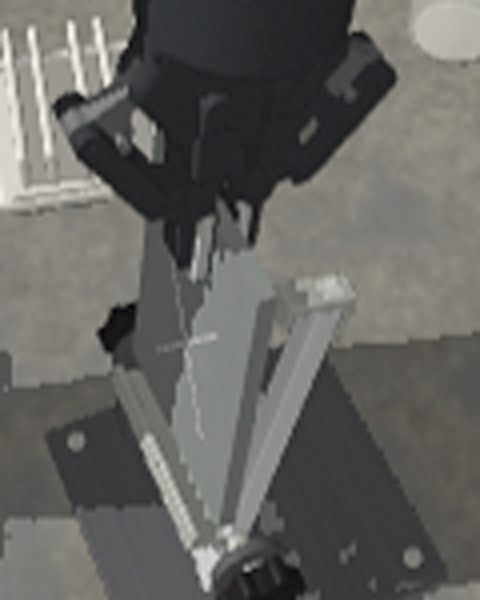

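View pics/k_wrist_z.png

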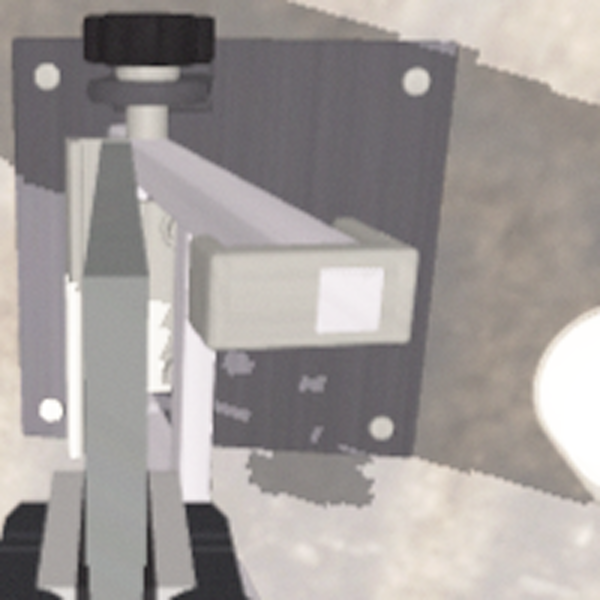

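Emit:
{"fn": "move_arm", "kwargs": {
  "moves": [
    [[-0.0007,0,0.005,0,0,0],[-0.0013,0,0.0099,0,0,0],[-0.0018,0,0.013,0,0,0],[-0.002,0,0.015,0,0,0],[-0.002,0,0.015,0,0,0]]
  ]
}}

```text
clock: 10.72
eef_pos: [502.9, -54.1, 189.6]
tool_rot: [-3.142, 0.126, 0.274]
force: [-1.5, -0.2, 2.5]
width: 6.9
```

Emit:
{"fn": "move_arm", "kwargs": {
  "moves": [
    [[-0.0005,0,0.004,0,0,0],[-0.001,0,0.008,0,0,0],[-0.001,0,0.008,0,0,0]]
  ]
}}

```text
clock: 11.1
eef_pos: [501.0, -54.7, 181.5]
tool_rot: [-3.142, 0.126, 0.274]
force: [-0.3, -0.2, 6.1]
width: 6.8
```

```bash
python3 - <<'E'
from snap import *
c=pickle.load(open("cmd.pkl","rb"))
c=cmd_apply(c,[-0.002, 0, 0.015, 0, 0, 0]);c=cmd_apply(c,[-0.001, 0, 0.008, 0, 0, 0]);pickle.dump(c,open("cmd.pkl","wb"))
print(c[0],R.from_matrix(c[1]).as_euler("xyz"))
for n in ["wrist"]:
    s,i,P=snap("l_"+n,n)
print(s["torque"])
E
```

```text
[500.91967315 -54.69022983 181.54744684] [-3.14155234  0.12603162  0.27400909]
11.1 [501.  -54.7 181.5] [-3.142  0.126  0.274] [-0.3 -0.2  6.1] 6.765637476246812
[ 0.01785987  0.49607808 -0.05635353]
```

Emit:
{"fn": "move_arm", "kwargs": {
  "moves": [
    [[-0.0005,0,0.004,0,0,0],[-0.0011,0,0.0085,0,0,0],[-0.0011,0,0.0085,0,0,0],[-0.0011,0,0.0085,0,0,0]]
  ]
}}

```text
clock: 11.65
eef_pos: [499.1, -55.3, 173.9]
tool_rot: [3.141, 0.126, 0.274]
force: [-1.7, -0.1, 8.5]
width: 7.4
```

```bash
python3 - <<'E'
from snap import *
c=pickle.load(open("cmd.pkl","rb"))
c=cmd_apply(c,[-0.0011, 0, 0.0085, 0, 0, 0]);pickle.dump(c,open("cmd.pkl","wb"))
print(c[0],R.from_matrix(c[1]).as_euler("xyz"))
for n in ["side","wrist"]:
    s,i,P=snap("m_"+n,n)
print(s["torque"])
z=lambda n,x,y,w,h,k:cv2.imwrite(f"pics/m_{n}_z.png",cv2.resize(cv2.imread(f"pics/m_{n}.png")[y:y+h,x:x+w],None,fx=k,fy=k,interpolation=cv2.INTER_CUBIC))
z("side",190,180,120,150,4);z("wrist",220,80,200,200,3)
for a in [(-13.5,13,.14),(-13.5,12.5,.10),(-13.5,12,.06),(-13.5,11,.03),(-13.5,10.5,0)]:
    t=tcp(*a,y=-.5);print(a,t[0].round(1),rel(c,t).round(4))
E
```

```text
[498.84044059 -55.2743028  173.25313248] [-3.14155234  0.12603162  0.27400909]
11.65 [499.1 -55.3 173.9] [3.141 0.126 0.274] [-1.7 -0.1  8.5] 7.400609489093077
11.7 [499.1 -55.3 173.9] [3.141 0.126 0.274] [-1.   0.2  9. ] 7.347284899230368
[ 0.07620453  0.78986861 -0.05513152]
(-13.5, 13, 0.14) [498.5 -55.  173.6] [-0.0003 -0.0003 -0.0003 -0.      0.      0.    ]
(-13.5, 12.5, 0.1) [503.5 -53.6 172.7] [ 0.005  -0.0003 -0.0001 -0.     -0.04    0.    ]
(-13.5, 12, 0.06) [508.4 -52.2 171.7] [ 0.0102 -0.0003  0.0002 -0.     -0.08    0.    ]
(-13.5, 11, 0.03) [512.7 -51.  170.7] [ 0.0147 -0.0003  0.0007 -0.     -0.11    0.    ]
(-13.5, 10.5, 0) [516.5 -50.  169.7] [ 0.0187 -0.0003  0.0012 -0.     -0.14    0.    ]
```

View pics/m_side_z.png

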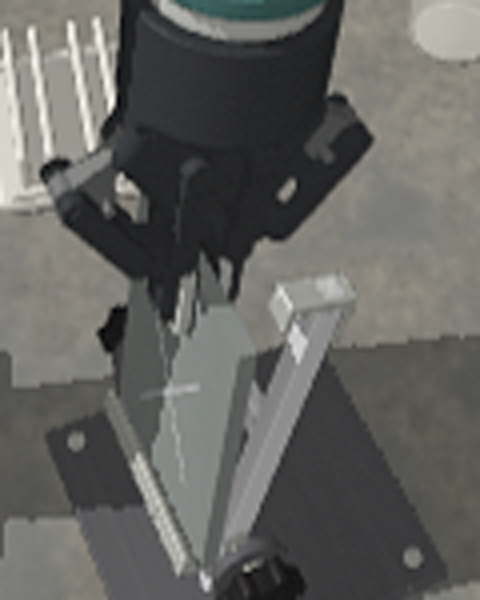

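View pics/m_wrist_z.png

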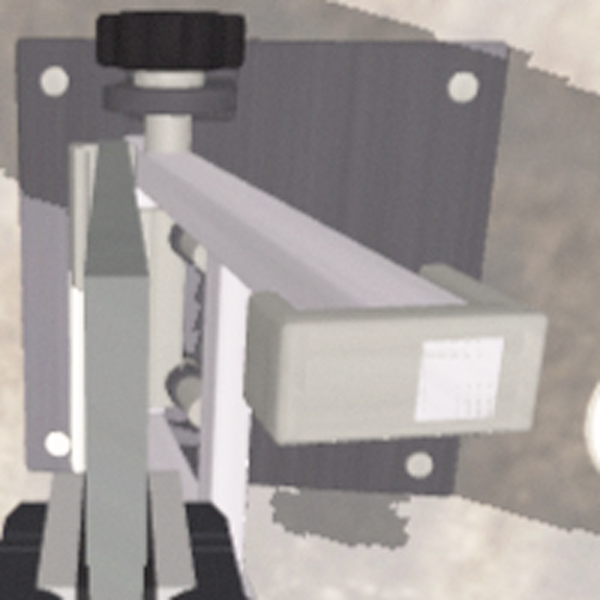

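Emit:
{"fn": "move_arm", "kwargs": {
  "moves": [
    [[0.0025,0,0,0,-0.02,0],[0.005,0,0,0,-0.04,0],[0.0076,0,0,0,-0.06,0],[0.0102,0,0.0002,0,-0.08,0],[0.0128,0,0.0004,0,-0.1,0],[0.0128,0,0.0004,0,-0.1,0]]
  ]
}}

```text
clock: 12.5
eef_pos: [510.8, -52.0, 171.6]
tool_rot: [3.142, 0.228, 0.274]
force: [-0.9, -0.6, 8.8]
width: 6.9
```

```bash
python3 - <<'E'
from snap import *
c=pickle.load(open("cmd.pkl","rb"))
c=cmd_apply(c,[0.0128, 0, 0.0004, 0, -0.1, 0]);pickle.dump(c,open("cmd.pkl","wb"))
print(c[0],R.from_matrix(c[1]).as_euler("xyz"))
for n in ["side","wrist"]:
    s,i,P=snap("o_"+n,n)
print(s["torque"])
z=lambda n,x,y,w,h,k:cv2.imwrite(f"pics/o_{n}_z.png",cv2.resize(cv2.imread(f"pics/o_{n}.png")[y:y+h,x:x+w],None,fx=k,fy=k,interpolation=cv2.INTER_CUBIC))
z("side",190,180,120,150,4);z("wrist",220,80,200,200,3)
for a in [(-13.5,11,.02),(-13.5,10.5,0),(-13.5,10.5,-.02)]:
    t=tcp(*a,y=-.5);print(a,t[0].round(1),rel(c,t).round(4))
E
```

```text
[511.01677785 -51.85177183 171.24736758] [-3.14155162  0.22603162  0.27401322]
12.5 [510.8 -52.  171.6] [3.142 0.228 0.274] [-0.9 -0.6  8.8] 6.872334651089375
12.55 [510.8 -52.  171.7] [3.142 0.227 0.274] [-1.5 -0.4  8.8] 7.320377413277777
[-0.03376283  0.94016386 -0.06740122]
(-13.5, 11, 0.02) [513.8 -50.7 170.4] [ 0.0031 -0.0003  0.0001 -0.     -0.02    0.    ]
(-13.5, 10.5, 0) [516.5 -50.  169.7] [ 0.0059 -0.0003  0.0002 -0.     -0.04    0.    ]
(-13.5, 10.5, -0.02) [518.6 -49.4 169. ] [ 0.0083 -0.0003  0.0004 -0.     -0.06    0.    ]
```

View pics/o_side_z.png

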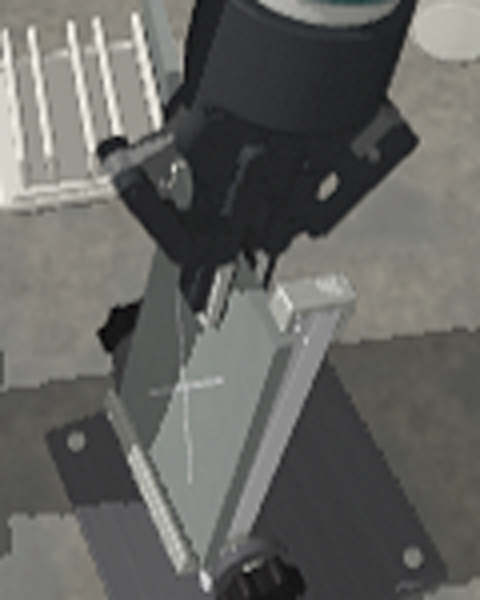

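View pics/o_wrist_z.png

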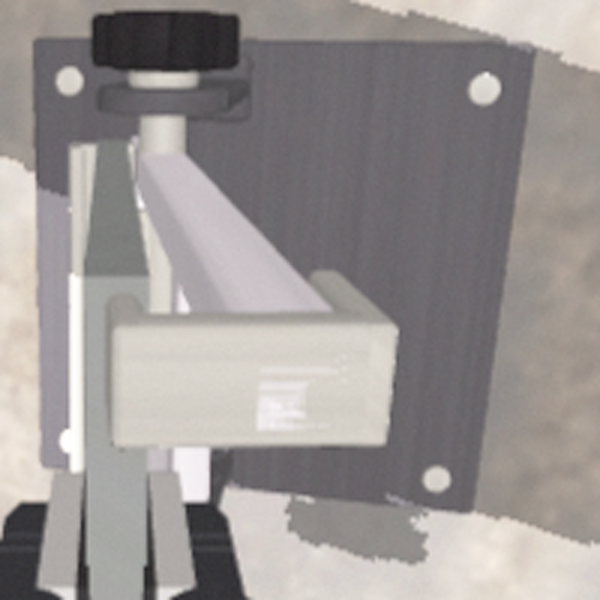

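Emit:
{"fn": "move_arm", "kwargs": {
  "moves": [
    [[0.0015,0,0,0,-0.01,0],[0.003,0,0.0001,0,-0.02,0],[0.0045,0,0.0002,0,-0.03,0],[0.0045,0,0.0002,0,-0.03,0]]
  ]
}}

```text
clock: 13.1
eef_pos: [514.4, -51.0, 170.5]
tool_rot: [-3.142, 0.259, 0.274]
force: [-2.2, -0.7, 9.5]
width: 7.3
```

Emit:
{"fn": "move_arm", "kwargs": {
  "moves": [
    [[0.0007,0,0,0,-0.005,0],[0.0014,0,0,0,-0.01,0],[0.0014,0,0,0,-0.01,0]]
  ]
}}

```text
clock: 13.48
eef_pos: [515.5, -50.7, 170.3]
tool_rot: [-3.142, 0.269, 0.274]
force: [-2.4, -0.5, 8.8]
width: 7.0
```

Emit:
{"fn": "move_arm", "kwargs": {
  "moves": [
    [[0.0007,0,0,0,-0.005,0],[0.0014,0,0.0001,0,-0.01,0],[0.0014,0,0.0001,0,-0.01,0]]
  ]
}}

```text
clock: 13.85
eef_pos: [516.5, -50.4, 169.9]
tool_rot: [-3.141, 0.279, 0.274]
force: [-2.4, -1.0, 9.7]
width: 7.2
```

```bash
python3 - <<'E'
from snap import *
c=pickle.load(open("cmd.pkl","rb"))
for r in [[0.0045, 0, 0.0002, 0, -0.03, 0],[0.0014, 0, 0, 0, -0.01, 0],[0.0014, 0, 0.0001, 0, -0.01, 0]]:c=cmd_apply(c,r)
pickle.dump(c,open("cmd.pkl","wb"))
print(c[0],R.from_matrix(c[1]).as_euler("xyz"))
for n in ["side","wrist"]:
    s,i,P=snap("q_"+n,n)
print(s["torque"])
z=lambda n,x,y,w,h,k:cv2.imwrite(f"pics/q_{n}_z.png",cv2.resize(cv2.imread(f"pics/q_{n}.png")[y:y+h,x:x+w],None,fx=k,fy=k,interpolation=cv2.INTER_CUBIC))
z("side",190,180,120,150,4);z("wrist",220,80,200,200,3)
E
```

```text
[517.77443004 -49.95228981 169.22486174] [-3.14155109  0.27603162  0.27401535]
13.85 [516.5 -50.4 169.9] [-3.141  0.279  0.274] [-2.4 -1.   9.7] 7.159976029711684
13.9 [516.5 -50.4 169.9] [-3.141  0.279  0.274] [-2.9 -1.5  9.2] 6.962414525773796
[-0.17531187  1.39802477 -0.02635488]
```

View pics/q_side_z.png

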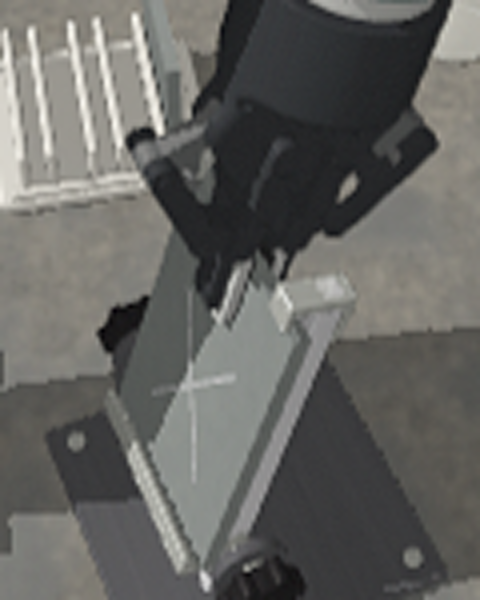

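View pics/q_wrist_z.png

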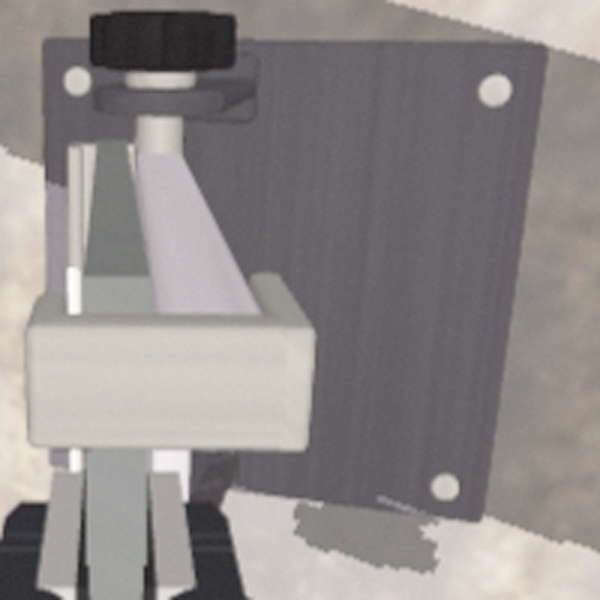

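Emit:
{"fn": "move_arm", "kwargs": {
  "moves": [
    [[0.0007,0,0,0,-0.003,0],[0.0015,0,0.0001,0,-0.005,0],[0.0015,0,0.0001,0,-0.005,0]]
  ]
}}

```text
clock: 14.32
eef_pos: [516.6, -50.4, 169.8]
tool_rot: [-3.141, 0.287, 0.273]
force: [-5.7, -0.6, 13.3]
width: 7.0
```

```bash
python3 - <<'E'
from snap import *
c=pickle.load(open("cmd.pkl","rb"))
for r in [[0.0015, 0, 0.0001, 0, -0.005, 0]]:c=cmd_apply(c,r)
pickle.dump(c,open("cmd.pkl","wb"))
print(c[0],R.from_matrix(c[1]).as_euler("xyz"))
for n in ["scene","wrist"]:
    s,i,P=snap("r_"+n,n)
print(s["torque"])
z=lambda n,x,y,w,h,k:cv2.imwrite(f"pics/r_{n}_z.png",cv2.resize(cv2.imread(f"pics/r_{n}.png")[y:y+h,x:x+w],None,fx=k,fy=k,interpolation=cv2.INTER_CUBIC))
z("scene",270,90,80,100,6);z("wrist",230,110,110,120,5)
E
```

```text
[519.13756519 -49.56912745 168.71983781] [-3.14155103  0.28103162  0.27401557]
14.325 [516.6 -50.4 169.8] [-3.141  0.287  0.273] [-5.7 -0.6 13.3] 6.975630151700856
14.375 [516.6 -50.3 169.8] [-3.141  0.287  0.273] [-5.2 -0.4 13.5] 7.061632967408626
[-0.27918214  1.82755506 -0.25011322]
```

View pics/r_scene_z.png

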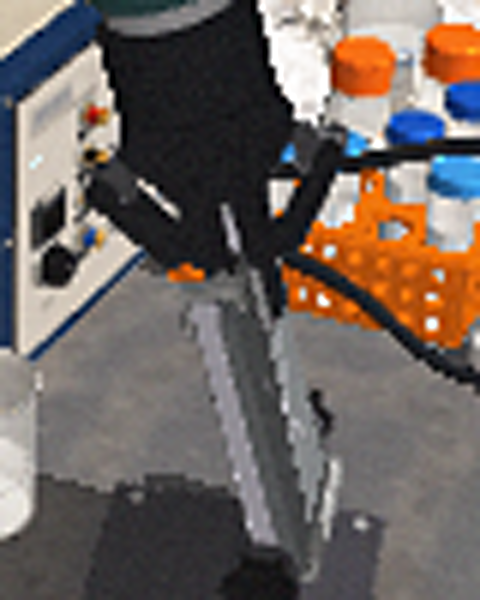

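View pics/r_wrist_z.png

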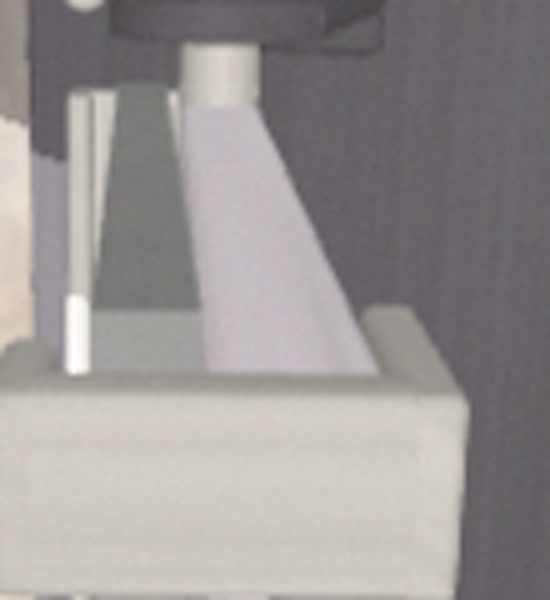

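Emit:
{"fn": "move_arm", "kwargs": {
  "moves": [
    [[-0.0012,0,0,0,0,0],[-0.0015,0,-0.0015,0,0,0],[-0.0015,0,-0.004,0,0,0],[-0.0015,0,-0.0065,0,0,0],[-0.0015,0,-0.009,0,0,0],[-0.0015,0,-0.009,0,0,0]]
  ]
}}

```text
clock: 15.18
eef_pos: [518.9, -49.8, 178.0]
tool_rot: [-3.141, 0.284, 0.273]
force: [-4.9, -0.5, 6.9]
width: 7.2
```

```bash
python3 - <<'E'
from snap import *
c=pickle.load(open("cmd.pkl","rb"))
for r in [[-0.0015, 0, -0.009, 0, 0, 0]]:c=cmd_apply(c,r)
pickle.dump(c,open("cmd.pkl","wb"))
print(c[0],R.from_matrix(c[1]).as_euler("xyz"))
for n in ["side","wrist"]:
    s,i,P=snap("t_"+n,n)
print(s["torque"])
z=lambda n,x,y,w,h,k:cv2.imwrite(f"pics/t_{n}_z.png",cv2.resize(cv2.imread(f"pics/t_{n}.png")[y:y+h,x:x+w],None,fx=k,fy=k,interpolation=cv2.INTER_CUBIC))
z("side",190,180,120,150,4);z("wrist",230,110,110,120,5)
E
```

```text
[520.15327565 -49.28401446 177.78278671] [-3.14155103  0.28103162  0.27401557]
15.175 [518.9 -49.8 178. ] [-3.141  0.284  0.273] [-4.9 -0.5  6.9] 7.197810950936984
15.225 [518.8 -49.8 178. ] [-3.141  0.284  0.273] [-3.7 -1.4  6.2] 6.885298934826295
[-0.22704404  1.29574733 -0.21623128]
```

View pics/t_side_z.png

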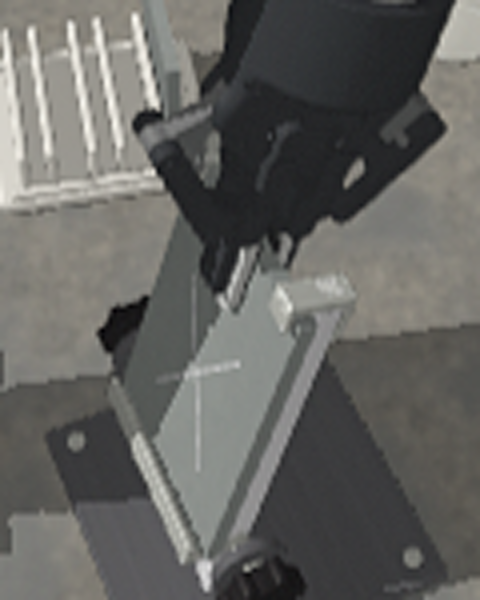

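View pics/t_wrist_z.png

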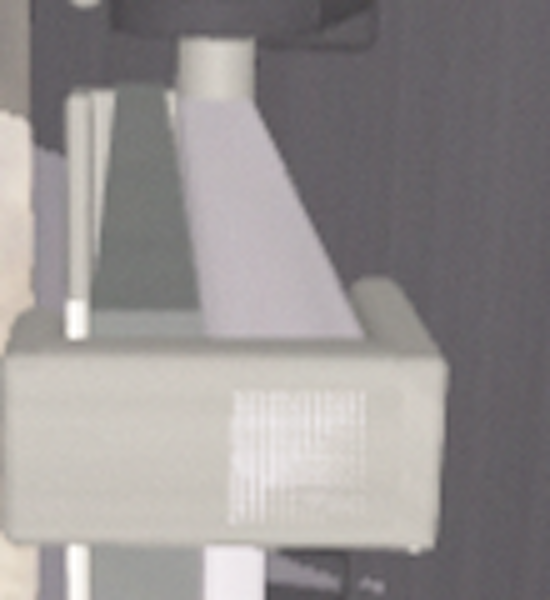

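Emit:
{"fn": "move_arm", "kwargs": {
  "moves": [
    [[0,0,-0.001,0,0,0],[0,0,-0.002,0,0,0],[0,0,-0.003,0,0,0],[0,0,-0.003,0,0,0]]
  ]
}}

```text
clock: 15.78
eef_pos: [519.4, -49.6, 180.3]
tool_rot: [-3.141, 0.285, 0.273]
force: [-5.3, -1.2, 3.9]
width: 7.3
```

Emit:
{"fn": "move_arm", "kwargs": {
  "moves": [
    [[0,0,-0.001,0,0,0],[0,0,-0.0015,0,0,0],[0,0,-0.0015,0,0,0]]
  ]
}}

```text
clock: 16.15
eef_pos: [519.8, -49.5, 181.6]
tool_rot: [-3.141, 0.285, 0.273]
force: [-5.1, -1.8, 1.7]
width: 7.0
```

Emit:
{"fn": "move_arm", "kwargs": {
  "moves": [
    [[0,0,-0.0005,0,0,0],[0,0,-0.001,0,0,0],[0,0,-0.001,0,0,0]]
  ]
}}

```text
clock: 16.52
eef_pos: [520.0, -49.5, 182.4]
tool_rot: [-3.141, 0.285, 0.273]
force: [-4.3, -1.6, 1.8]
width: 7.3
```

Emit:
{"fn": "move_arm", "kwargs": {
  "moves": [
    [[0,0,-0.0005,0,0,0],[0,0,-0.001,0,0,0],[0,0,-0.001,0,0,0]]
  ]
}}

```text
clock: 16.9
eef_pos: [520.0, -49.5, 182.5]
tool_rot: [-3.141, 0.286, 0.273]
force: [-4.9, -1.2, -4.0]
width: 7.3
```

Emit:
{"fn": "move_arm", "kwargs": {
  "moves": [
    [[-0.0008,0,0.0006,0,0,0],[-0.001,0,0.0008,0,0,0],[-0.001,0,0.0008,0,0,0]]
  ]
}}

```text
clock: 17.27
eef_pos: [520.0, -49.4, 182.6]
tool_rot: [-3.141, 0.283, 0.274]
force: [-4.6, -1.9, -10.3]
width: 7.5
```

Emit:
{"fn": "move_arm", "kwargs": {
  "moves": [
    [[0,0,0,0,0,0],[0,0,0,0,0,0],[0,0,0,0,0,0],[0,0,0,0,0,0]]
  ],
  "jaw": 0.5
}}

```text
clock: 17.77
eef_pos: [521.5, -48.9, 184.0]
tool_rot: [3.141, 0.279, 0.274]
force: [0.0, 0.8, -0.5]
width: 42.8
```

```bash
python3 - <<'E'
from snap import *
for n in ["side","wrist"]:
    s,i,P=snap("v_"+n,n)
z=lambda n,x,y,w,h,k:cv2.imwrite(f"pics/v_{n}_z.png",cv2.resize(cv2.imread(f"pics/v_{n}.png")[y:y+h,x:x+w],None,fx=k,fy=k,interpolation=cv2.INTER_CUBIC))
z("side",190,180,120,150,4)
E
```

```text
17.775 [521.5 -48.9 184. ] [3.141 0.279 0.274] [ 0.   0.8 -0.5] 42.79220511032034
17.825 [521.3 -48.9 183.8] [3.141 0.28  0.274] [ 0.2 -0.2 -0.4] 42.87511437841409
```

View pics/v_side_z.png

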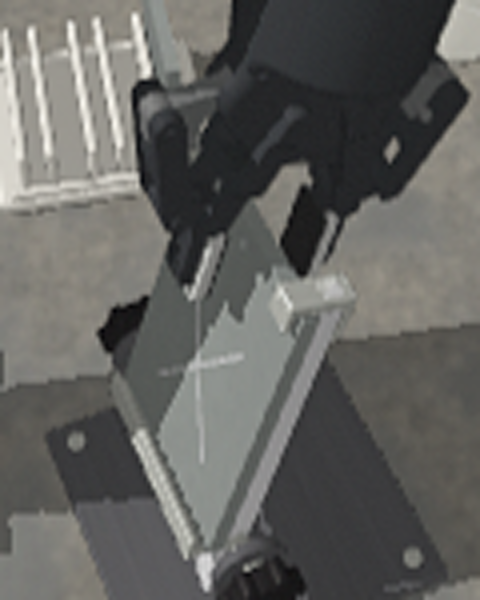

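View pics/v_wrist.png

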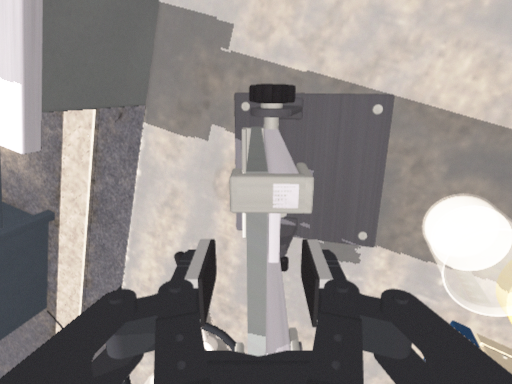

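Emit:
{"fn": "move_arm", "kwargs": {
  "moves": [
    [[0,0,-0.008,0,0,0],[0,0,-0.02,0,0,0],[0,0,-0.04,0,0,0],[0,0,-0.07,0,0,0],[0,0,-0.11,0,0,0],[0,0,-0.15,0,0,0],[0,0,-0.17,0,0,0],[0,0,-0.17,0,0,0],[0,0,-0.17,0,0,0]]
  ]
}}

```text
clock: 19.0
eef_pos: [565.6, -36.4, 346.3]
tool_rot: [-3.141, 0.282, 0.274]
force: [0.3, -0.8, -0.4]
width: 42.5
```

```bash
python3 - <<'E'
from snap import *
for n in ["side","wrist","scene"]:
    s,i,P=snap("w_"+n,n,["panel","panel_top","stand_hinge","short_panel"])
z=lambda n,x,y,w,h,k:cv2.imwrite(f"pics/w_{n}_z.png",cv2.resize(cv2.imread(f"pics/w_{n}.png")[y:y+h,x:x+w],None,fx=k,fy=k,interpolation=cv2.INTER_CUBIC))
z("side",180,140,140,200,3);z("wrist",200,60,200,180,4)
E
```

```text
panel [(0.57, [231.8, 293.3])]
panel_top [(0.77, [256.1, 235.3]), (0.57, [230.2, 205.9])]
stand_hinge [(0.89, [241.9, 295.9])]
short_panel [(0.7, [227.4, 209.0])]
19.0 [565.6 -36.4 346.3] [-3.141  0.282  0.274] [ 0.3 -0.8 -0.4] 42.546375011034705
panel [(0.82, [258.4, 148.5])]
panel_top [(0.89, [260.2, 181.0])]
stand_hinge [(0.74, [266.9, 148.7])]
short_panel [(0.18, [258.2, 177.6])]
19.25 [565.8 -36.4 346.2] [-3.141  0.282  0.274] [-0.4  1.7  0.1] 42.76551164699741
panel [(0.62, [317.5, 175.2])]
panel_top [(0.57, [310.5, 133.2])]
stand_hinge [(0.73, [320.0, 173.1])]
short_panel [(0.77, [271.0, 238.1])]
19.5 [566.2 -36.4 346.8] [-3.141  0.281  0.274] [-0.6  0.8 -0.5] 42.99045951231437
```

View pics/w_side_z.png

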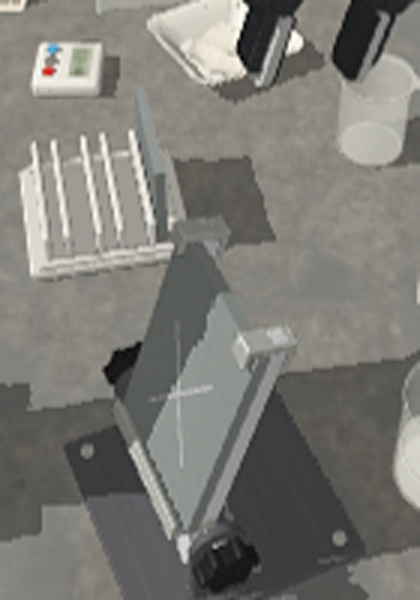

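View pics/w_wrist_z.png

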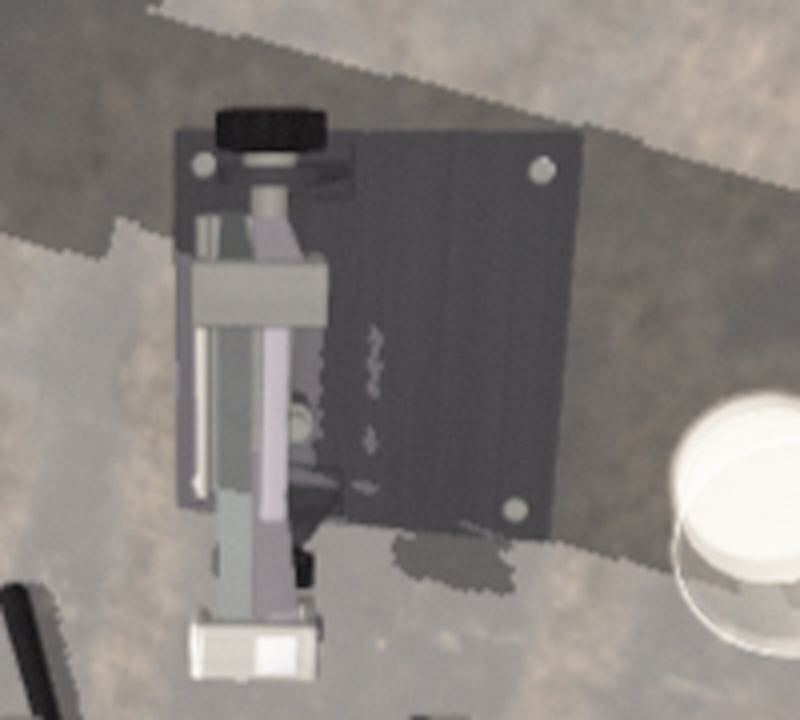

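View pics/w_scene.png

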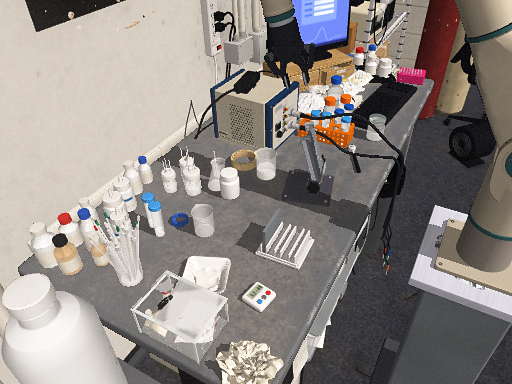

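```bash
python3 - <<'E'
from h import *
s,i,P=pickle.load(open("w_wrist.pkl","rb"))
for uv,z in [((260.2,181),213),((258.4,148.5),69),((266.9,148.7),66)]:
    w=atz(i,uv,z,s);d=w[:2]-ST[:2];cy,sy=np.cos(ST[2]),np.sin(ST[2]);print(w.round(1),"stand x,y",(cy*d[0]+sy*d[1]).round(1),(-sy*d[0]+cy*d[1]).round(1))
from cell import job
print(job.finish_job())
E
```

```text
[531.3 -47.9 213. ] stand x,y 32.2 -2.5
[488.5 -56.1  69. ] stand x,y -11.2 1.2
[499.4 -53.2  66. ] stand x,y 0.0 1.0
the job is handed in; nothing more can be done
None
```

The long panel is in the tilting stand and I have handed the job in; no verdict came back. It went in hole end up with the scribe facing out, foot on the sprung bar and top edge under both hooks.

I gripped the panel by its faces at the top edge and lifted it out of the rack. The foot pressed the bar down about 18 mm, judged from the arm's position and the push force. I leaned the panel back until I felt the rails, then let the spring and arm lift it until the hook caps stopped it. Then I opened the gripper and backed it out between the hooks. Tool force stayed below about 15 N in every reading.

What the last checks showed:
- **Seating:** the pictures show the panel resting under both hooks, with the gripper clear.
- **Lean:** about 16° from upright, taken from the gripper's tilt just before release.
- **Centring:** the foot was about +1 mm and the top about −2.5 mm off centre, using the networks' points. The limit is 9 mm.
- **Bystanders:** by eye, the short panel, tub, timer and beaker look unmoved. I did not measure them again.
- **Not checked:** I had no direct reading of the foot bar's final position. It is inferred from the panel stopping against the caps.
- **Disagreement:** the scene camera alone gave a frame lean of about 20°, against about 15° from the side and wrist cameras. The touch on the rails gave about 16°, so I went by that.

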